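Start the shaker's clamp-bar hand screw in its thread

ROBOT

A 6-joint arm with a two-finger parallel gripper is mounted at the origin on the work surface. World frame = base frame: x ahead of the robot, y to its left, z up, the work surface at z = 0. Lengths are in m, angles in rad, forces in N, time in s.
With the tool pointing down it reaches from about 0.325 to 0.9 m from the base axis. Payload 6.1 kg.
Tool frame: the origin (TCP) lies at the very end of the fingers, on their centre line; the grasp point (between the pads) lies grip_point_offset behind it (grip_point_offset is the distance from the TCP to the grasp point, in m); z points along the fingers, y is the direction in which the jaws open and shut (so a half turn about z gives the same grasp; the last joint's range is limited). The gripper opens to 87 mm and grips with 3 to 60 N. Pads are 19 mm wide; open, the fingers measure 117 mm over their backs; the gripper's body (75 mm by 190 mm) begins 51 mm behind the grasp point.
Start: joints at [1.121, 0.22, 1.526, -0, 1.395, -0.126], TCP at [0.199, 0.593, 0.223] pointing down, gripper open.
Joint ranges: [-2.98, 2.98], [-0.91, 2.08], [0.09, 2.57], [-1.24, 4.39], [0.2, 2.65], [-2.68, 2.68]. Speed limits (rad/s): [2.57, 2.57, 3.01, 3.14, 3.14, 3.14].

INTERFACE

Orientations are given as [roll, pitch, yaw] about the fixed x, y, z axes, in that order (R = Rz(yaw) Ry(pitch) Rx(roll)).
In Python, from plant import get_state, get_image, hand_in, grip_point_offset gives the robot as it stands.
- The arm moves only by the shell command python3 -m crank 'ROWS' [FORCE]. ROWS is JSON, a list that holds one entry, the list of rows, each a list of 7 numbers: the shift along the tool's x, y, z as a fraction of full scale, then the turn, a rotation vector about the tool's x, y, z as a fraction of full scale, then the closure, from 0 (fully open) to 1 (shut). A call has 1 to 8 rows; each row shifts and turns the pose as measured when the row begins, along the tool's axes as they then stand; what a row does not reach is not made up. Full scale, the value 1, is 0.02 m for a shift and 0.12 rad for a turn. A row lasts 1/8 s, in which the tool goes at most 62.5 mm and 10.7 degrees, less where a joint would pass 70% of its speed; a pose out of reach is approached as far as the arm can. A call with a number of a shift or a turn outside -1 to 1 is refused whole. A call with a gripper value outside its range is refused whole. The fingers move at their own pace and stop on an object; FORCE is the grip in N (left out, the last holds). Time passes only in rows, so rows that do not move let the fingers close. It gives the time, the measured TCP pose, the force and the opening at its end, in the units of the state.
- get_state(): the state, without advancing time (a new reading comes with each control period).
- get_image(name): name is "side" or "top"; returns a dict with "pixels" (480x640x3 uint8, blue, green, red), "K" (3x3 intrinsics, pixels), "R" (3x3) and "t" (3): a world point X has camera coordinates R X + t. Camera axes: x right, y down, z forward; pixel columns grow to the right and rows downward; lengths in m; the calibration is good to about 2 mm. A picture is of the moment at which its call begins. There is no depth.
- hand_in(): hands the job in, once; it reports no verdict.
The state is a dict: "time_s": time; "joints": joint angles; "joint_velocities": joint speeds; "joint_torque": joint torques, N m; "eef_pos": TCP position; "tool_rot": TCP orientation; "wrist_force": force on the tool from outside, world axes, zero at the start; "moment": the same for the moment, N m; "grip_width": finger opening in m.
Only numpy, scipy, OpenCV 4.12 (cv2) and the standard library are available. Lean on these libraries where they do the work, as an engineer would, in place of code of your own. Each camera call takes 0.05 s, during which the arm holds its last target.

TASK

The clamp bar on the orbital shaker is fastened by two captive hand screws; the black one is tight, but the red one only stands on top of its threaded boss and would jam if turned straight in. Turn the red knob backward (anticlockwise seen from above) until you feel it drop into the start of the thread, let it go all the way down, and then turn it forward (clockwise) one full turn from there, so that it is properly started. Finish while still gripping the red knob and holding it there, and leave the glassware and bottles where they stand.

Things in the scene. Friction and masses are not known exactly. Their poses are not given: they have to be found in the camera images.
- red_screw_center (a point): Centre (half-way up, on the axis) of the red fluted round knob, 36 mm diameter, 24 mm high, axis vertical; about 168 mm above the bench at the start. z up, x along the white mark on its top, turning with it. Captive: it turns and goes up and down but cannot tilt or come off. It weighs about 140 g and sinks by itself when let go; a firm grip holds it up, so follow or press down lightly.
- red_screw (a joint): Angle of the red screw, rad, growing forward (clockwise from above); 0.5 to 1.6 at the start. It can drop once turned back past about -0.2; stop at -0.8. Turned forward without the drop it jams at about 2.0; after the drop it turns to 7.9. It turns easily (under 0.1 N m) and stays where it is left.
- red_screw_lift (a joint): Height of the red screw, m: -0.0005 to -0.002 at the start (on top of the thread), about 0 just before the drop, about -0.006 after it, -0.012 one turn further in; at most 0.002. Right-hand thread, 6 mm pitch, about 1.4 mm axial play: it rises 1 mm per rad turned back, then drops 6 mm; turned forward it sinks 6 mm a turn.
- boss_mouth (a point): Centre of the top of the fixed steel boss under the red knob: 30 mm diameter, 30 mm high, its top 140 mm above the bench. The knob's underside is about 16 mm above it at the start, about 5 mm in the end. Axes as the shaker's.
- shaker: White and blue orbital shaker, fixed, 310 mm (its x) by 350 mm (its y); platform top 90 mm above the bench; origin: centre of its underside. A dark clamp bar, 36 mm wide, 290 long, 20 high, lies on it along y through the centre. The red knob is on the bar's -y end, 110 mm from the centre; at +y is an equal black knob, tight, its top 166 mm above the bench: leave it.
- flask: Conical glass flask, 66 mm wide, 83 mm high, standing on the platform beyond the bar (+x); origin under its centre. Bystander.
- jar: Amber jar with white cap, 48 mm wide, 55 mm high, standing on the platform before the bar (-x); origin under its centre. Bystander.
- wash_bottle: White plastic bottle with blue cap, 60 mm wide, 150 mm high, standing on the bench beside the shaker, on its -y side, 175 to 220 mm from the red knob's axis; origin under its centre. Bystander.

How it is judged:
On the way:
1. the red screw, turned backward, has dropped into the start of its thread (value of joint red_screw_lift below -0.0042 m and value of joint red_screw below 0.3 rad), for 0.1 s.
At the end, for the whole second after the job is handed in: The red screw, after its drop, has been turned forward one turn (angle between 5.1 and 6.9 rad), sits 9 to 14.5 mm down in the thread, is not turning (under 0.2 rad/s), and the fingers still grip it with more than 1.5 N (value of joint red_screw between 5.1 and 6.9 rad and value of joint red_screw_lift between -0.0145 and -0.009 m and velocity of joint red_screw between -0.2 and 0.2 rad/s and contact force between the fingers and red_screw above 1.5 N); the arm keeps its last pose, push and grip.
It fails at once if the flask was disturbed (distance of flask from where it was at the start of the episode above 0.025 m or angle between flask's own z axis and vertical above 0.4 rad).
It fails at once if the jar was disturbed (distance of jar from where it was at the start of the episode above 0.025 m or angle between jar's own z axis and vertical above 0.4 rad).
It fails at once if the bottle was disturbed (distance of wash_bottle from where it was at the start of the episode above 0.025 m or angle between wash_bottle's own z axis and vertical above 0.4 rad).
It also fails if it takes over 64 s, if anything falls off the work surface, if the arm or the gripper's body presses on something with over 40 N, if the wrist force passes 120 N, or if a joint passes its speed limit or range.

## Working session

There is one attempt and no reset: what is moved stays moved. The work goes in short steps, Python scripts to look and compute and a shell command to move; the robot and the scene stay as the last step left them, time stands still between calls to the robot, and variables do not carry over. Pictures are saved under pics/ and viewed, and the job is handed in when it is done.

```bash
mkdir -p pics; ls; python3 - <<'E'
from plant import *
import plant,cv2
print(get_state(), grip_point_offset)
for n in("side","top"):
    d=get_image(n); cv2.imwrite(f"pics/{n}0.png",d["pixels"]); print(n,d["K"],d["R"],d["t"])
E
```

```text
pics
{'time_s': 0.0, 'joints': array([ 1.12094495e+00,  2.21190228e-01,  1.52761130e+00,  2.83671749e-06,
        1.39467412e+00, -1.26103442e-01]), 'joint_velocities': array([ 0.00049965, -0.00044325,  0.00067085,  0.00119132,  0.00046174,
       -0.00059263]), 'joint_torque': array([ 4.61560739e-04, -4.94596481e+01, -3.87384403e+01,  6.99812011e-02,
        5.67118416e-02, -1.35446603e-04]), 'eef_pos': array([0.1985639 , 0.59197635, 0.22145938]), 'tool_rot': array([-3.13972496e+00, -2.39593620e-04,  2.81784399e+00]), 'wrist_force': array([ 0.49130306,  0.56183268, -0.25868004]), 'moment': array([-0.06319918, -0.02190748,  0.03421321]), 'grip_width': 0.08719476248942125} 0.0187
side [[595.83932125   0.         321.04480137]
 [  0.         595.83932125 235.63890727]
 [  0.           0.           1.        ]] [[-0.99603205 -0.08896712 -0.00223636]
 [-0.06113941  0.70231479 -0.70923614]
 [ 0.06466933 -0.7062852  -0.70496744]] [0.61254809 0.10939587 1.06449008]
top [[598.68112293   0.         317.4278513 ]
 [  0.         598.68112293 237.09765293]
 [  0.           0.           1.        ]] [[ 1.53992986e-02 -9.99878928e-01  2.23385500e-03]
 [-9.94446316e-01 -1.55481807e-02 -1.04090244e-01]
 [ 1.04112374e-01 -6.18532136e-04 -9.94565348e-01]] [0.01538996 0.58962216 1.15402868]
```

View pics/side0.png

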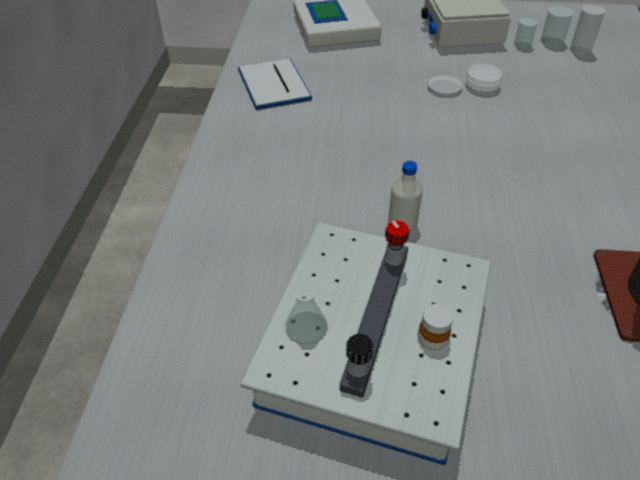

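View pics/top0.png

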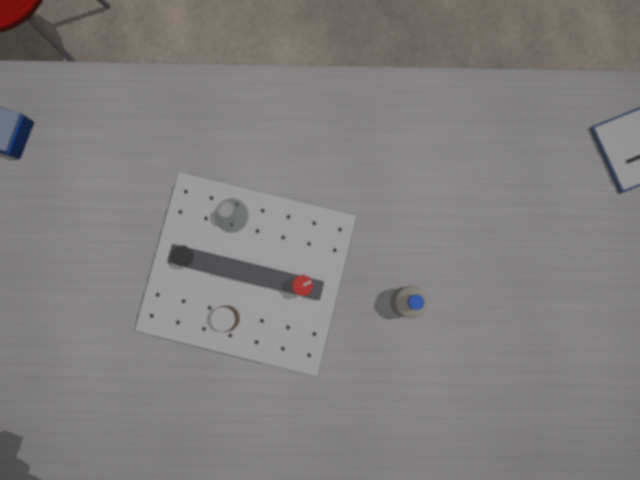

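The red knob is at about (303,286) in the top view and (397,232) in the side view. The black knob is at (181,256) top, the bottle's blue cap at (416,302) top, the flask at (231,214) and the jar at (223,319). Next I'll enlarge the red knob.

```bash
python3 - <<'E'
import cv2,numpy as np
a=cv2.imread("pics/top0.png")[266:306,283:323]; b=cv2.imread("pics/side0.png")[212:252,377:417]
cv2.imwrite("pics/crop0.png",np.hstack([cv2.resize(x,(400,400),interpolation=cv2.INTER_CUBIC) for x in(a,b)]))
for n,o in(("top",0),("side",0)):
    i=cv2.imread(f"pics/{n}0.png").astype(int)
    m=((i[...,2]>120)&(i[...,1]<70)&(i[...,0]<70)).astype(np.uint8)
    c,l,s,ct=cv2.connectedComponentsWithStats(m)
    for k in range(1,c):
        if s[k,4]>60:print(n,s[k],ct[k])
E
```

```text
top [293 276  20  20 255] [301.41568627 285.79607843]
side [387 220  22  16 235] [397.61702128 228.23404255]
```

View pics/crop0.png

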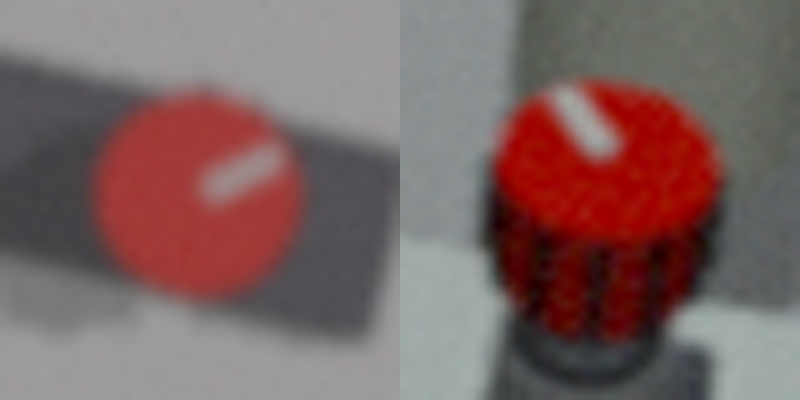

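```bash
cat > h.py <<'E'
import numpy as np,cv2
from plant import *
C={n:get_image(n) for n in("top","side")}
def ray(n,u,v,z):
    d=C[n];R=np.array(d["R"]);t=np.array(d["t"])
    c=-R.T@t; r=R.T@np.linalg.inv(d["K"])@[u,v,1]
    return c+r*(z-c[2])/r[2]
E
python3 - <<'E'
from h import *
p=ray("top",302.8,285.5,.18);s=ray("side",397.8,228,.18)
print("red",p,s)
bk=ray("top",181,255.5,.166);print("blk",bk,np.linalg.norm((bk-p)[:2]),ray("side",359,345,.166))
a=ray("top",304,285,.18);b=ray("top",311,281.5,.18);print("mark",b-a,np.arctan2(*(b-a)[[1,0]]))
y=(bk-p);print("shaker yaw",np.arctan2(y[1],y[0])-np.pi/2)
a=ray("side",397+.5+2.9-.0,227.5,.18);print("mark side",a)
m1=ray("side",393.5,221.2,.18);m2=ray("side",398,227.5,.18);print(m1,m2,np.arctan2(*(m1-m2)[[1,0]]))
print("bottle",ray("top",416,302,.15),"flask",ray("top",228,210,.173),"jar",ray("top",222,318,.145))
E
```

```text
red [0.48990509 0.04841041 0.18      ] [0.48933489 0.0515798  0.18      ]
blk [0.53914226 0.26220745 0.166     ] 0.21939342728672773 [0.54002408 0.26643863 0.166     ]
mark [ 0.00616968 -0.01189671  0.        ] -1.092376788117346
shaker yaw -0.22635202696692058
mark side [0.48527577 0.05009661 0.18      ]
[0.49608648 0.03663018 0.18      ] [0.48902055 0.05042238 0.18      ] -1.0973465117916679
bottle [ 0.46474117 -0.15056479  0.15      ] flask [0.61959217 0.18164003 0.173     ] jar [0.43144847 0.19048367 0.145     ]
```

The knob axis is at about (0.4895, 0.050), and the two views agree to within 3 mm. The knob spacing comes out at 219 mm against a nominal 220. The mark sits 0.87 rad clockwise of the shaker's x, so the joint starts at about 0.87. The present tool yaw also suits the first grasp, since it gives q6 of about -1.1 there.

```bash
python3 -m crank '[[[-0.9,-0.85,0,0,0,0,0],[-0.9,-0.85,0,0,0,0,0],[-0.9,-0.85,0,0,0,0,0],[-0.9,-0.85,0,0,0,0,0],[-0.9,-0.85,0,0,0,0,0],[-0.9,-0.85,0,0,0,0,0],[-0.9,-0.85,0,0,0,0,0],[-0.9,-0.85,0,0,0,0,0]]]' 10
```

```text
time_s: 1.2
eef_pos: [0.293, 0.4123, 0.2199]
tool_rot: [-3.137, -0.001, 2.821]
wrist_force: [0.5, -0.1, 0.6]
grip_width: 0.0874
```

```bash
cat >> h.py <<'E'
from scipy.spatial.transform import Rotation as Ro
def st(goal,yaw=None):
    s=get_state();R=Ro.from_euler("xyz",s["tool_rot"])
    d=R.inv().apply(np.array(goal)-s["eef_pos"])
    print("pos",s["eef_pos"].round(4),"rot",s["tool_rot"].round(3),"q1,q6",s["joints"][[0,5]].round(3),"w",round(s["grip_width"],4),"F",s["wrist_force"].round(1),"t",round(s["time_s"],2))
    print("tool shift units",(d/.02).round(2))
    return s
E
python3 -m crank '[[[-0.95,-0.9,0,0,0,0,0],[-0.95,-0.9,0,0,0,0,0],[-0.95,-0.9,0,0,0,0,0],[-0.95,-0.9,0,0,0,0,0],[-0.95,-0.9,0,0,0,0,0],[-0.95,-0.9,0,0,0,0,0],[-0.95,-0.9,0,0,0,0,0],[-0.95,-0.9,0,0,0,0,0]]]'
python3 -c "
from h import *;st([.4895,.05,.22])"
```

```text
time_s: 2.2
eef_pos: [0.3938, 0.2211, 0.2196]
tool_rot: [-3.137, -0.001, 2.822]
wrist_force: [0.1, -1.0, -0.9]
grip_width: 0.0873
pos [0.3943 0.2202 0.2196] rot [-3.136e+00 -1.000e-03  2.819e+00] q1,q6 [ 0.337 -0.91 ] w 0.0872 F [ 0.1  0.4 -0.4] t 2.3
tool shift units [-7.21 -6.56  0.01]
```

```bash
python3 -m crank '[[[-0.9,-0.82,0,0,0,0,0],[-0.9,-0.82,0,0,0,0,0],[-0.9,-0.82,0,0,0,0,0],[-0.9,-0.82,0,0,0,0,0],[-0.9,-0.82,0,0,0,0,0],[-0.9,-0.82,0,0,0,0,0],[-0.9,-0.82,0,0,0,0,0],[-0.8,-0.75,0,0,0,0,0]]]'
python3 -c "
from h import *;st([.4895,.05,.22])
for n in C:cv2.imwrite(f'pics/{n}1.png',C[n]['pixels'])"
```

```text
time_s: 3.3
eef_pos: [0.488, 0.0543, 0.2192]
tool_rot: [-3.14, -0.004, 2.823]
wrist_force: [0.5, 0.3, 0.0]
grip_width: 0.0871
pos [0.4884 0.0535 0.2191] rot [-3.140e+00 -3.000e-03  2.821e+00] q1,q6 [-0.051 -1.301] w 0.0868 F [ 0.1 -1.6  0.3] t 3.4
tool shift units [-0.11 -0.15 -0.04]
```

View pics/side1.png

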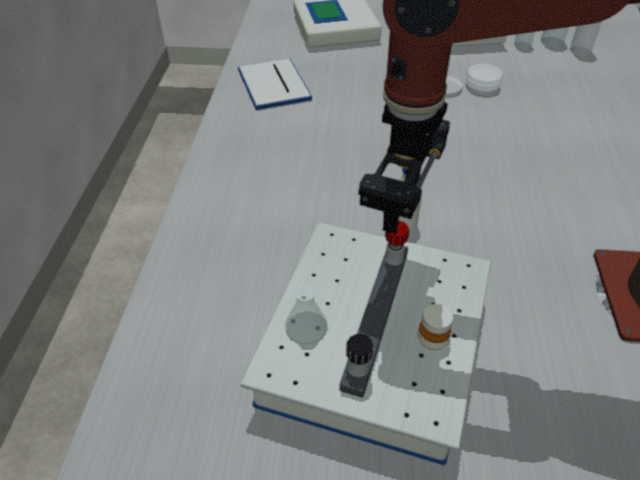

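View pics/top1.png

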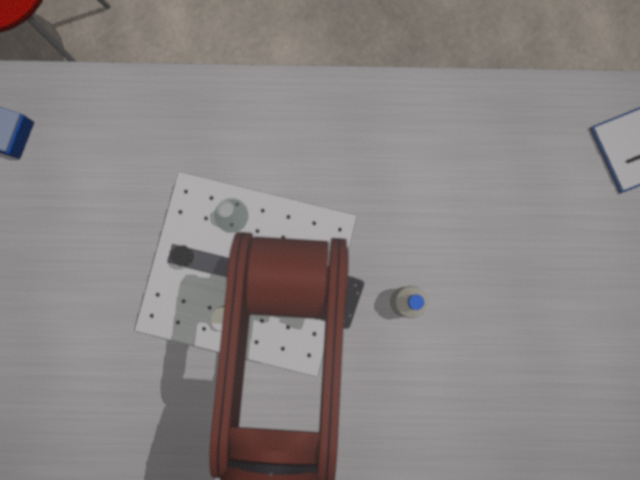

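The fingers hang over the red knob at about (397,232) in the side view. I'll centre the tool, turn it forward 0.4 rad so q6 has room, and descend.

```bash
python3 -m crank '[[[-0.1,-0.15,0,0,0,0.85,0],[0,0,0,0,0,0.85,0],[0,0,0.4,0,0,0.85,0],[0,0,0.8,0,0,0.85,0],[0,0,0.8,0,0,0,0],[0,0,0.8,0,0,0,0],[0,0,0.5,0,0,0,0],[0,0,0,0,0,0,0]]]'
python3 -c "
from h import *;st([.4895,.05,.151])
"
```

```text
time_s: 4.4
eef_pos: [0.4864, 0.0572, 0.1495]
tool_rot: [-3.14, -0.007, 2.407]
wrist_force: [-0.4, 0.5, 0.4]
grip_width: 0.087
pos [0.4872 0.0571 0.1507] rot [-3.141 -0.005  2.407] q1,q6 [-0.046 -0.883] w 0.0872 F [-0.1  0.3 -0.2] t 4.5
tool shift units [-0.32 -0.19 -0.02]
```

```bash
python3 -m crank '[[[-0.32,-0.19,0,0,0,0,0],[0,0,0,0,0,0,0]]]'
python3 -c "
from h import *;st([.4895,.05,.151])
i=C['side']['pixels'][180:260,350:450];cv2.imwrite('pics/s2.png',cv2.resize(i,(750,600),interpolation=cv2.INTER_CUBIC))
"
```

```text
time_s: 4.75
eef_pos: [0.4906, 0.0493, 0.1519]
tool_rot: [3.141, -0.003, 2.407]
wrist_force: [0.3, 0.4, -0.3]
grip_width: 0.0868
pos [0.4904 0.0496 0.1518] rot [ 3.141 -0.004  2.407] q1,q6 [-0.061 -0.899] w 0.0873 F [-0.4 -0.1  0.6] t 4.85
tool shift units [ 0.04 -0.02  0.04]
```

View pics/s2.png

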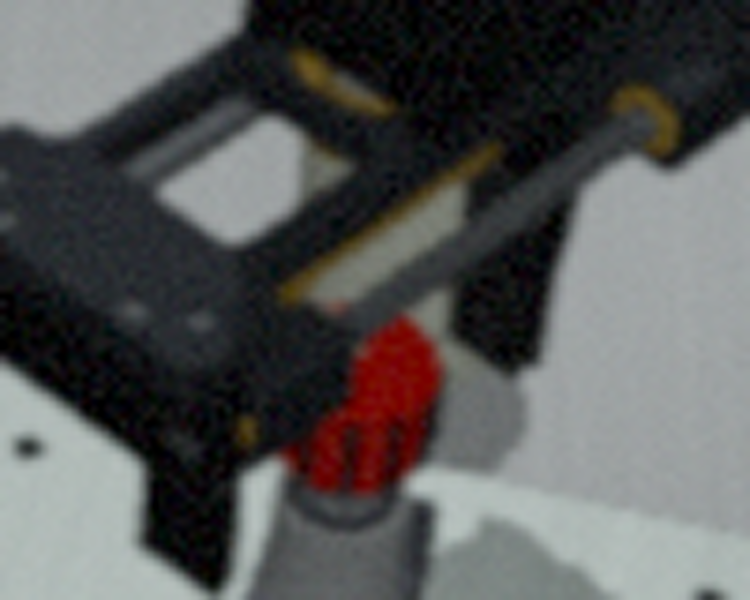

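The knob sits between the open fingers, which are clear on both sides. I'll close gently.

```bash
python3 -m crank '[[[0,0,0,0,0,0,0.5],[0,0,0,0,0,0,0.5],[0,0,0,0,0,0,0.7],[0,0,0,0,0,0,0.7],[0,0,0,0,0,0,0.7],[0,0,0,0,0,0,0.7]]]' 10
python3 -c "
from h import *;st([.4895,.05,.151])
"
```

```text
time_s: 5.6
eef_pos: [0.4896, 0.049, 0.1519]
tool_rot: [-3.14, -0.004, 2.408]
wrist_force: [-4.3, -5.4, 4.7]
grip_width: 0.0357
pos [0.4896 0.0489 0.152 ] rot [-3.14  -0.004  2.407] q1,q6 [-0.062 -0.899] w 0.0357 F [-4.7 -3.   2.2] t 5.7
tool shift units [0.04 0.04 0.05]
```

Gripped at 35.7 mm opening. I'll turn back a few rows and watch the forces.

```bash
python3 -m crank '[[[0,-0.03,-0.006,0,0,-0.8,0.7],[0,0,-0.006,0,0,-0.8,0.7],[0,0,-0.006,0,0,-0.8,0.7],[0,0,-0.006,0,0,-0.8,0.7]]]' 10
python3 -c "
from h import *;st([.4895,.05,.1525])
"
```

```text
time_s: 6.2
eef_pos: [0.4894, 0.0487, 0.1525]
tool_rot: [3.141, -0.004, 2.803]
wrist_force: [-0.3, -0.3, 0.4]
grip_width: 0.0355
pos [0.4894 0.0487 0.1525] rot [ 3.141 -0.004  2.8  ] q1,q6 [-0.063 -1.293] w 0.0354 F [ 0.5 -0.1  0.3] t 6.3
tool shift units [0.02 0.07 0.  ]
```

```bash
python3 -m crank '[[[0,0,-0.006,0,0,-0.8,0.7],[0,0,-0.006,0,0,-0.8,0.7],[0,0,-0.006,0,0,-0.8,0.7],[0,0,-0.006,0,0,-0.8,0.7],[0,0,-0.006,0,0,-0.8,0.7],[0,0,-0.006,0,0,-0.8,0.7]]]' 10
python3 -c "
from h import *;st([.4894,.0487,.1530])
for n in C:
  o=(265,280) if n=='top' else (190,350)
  i=C[n]['pixels'][180:260,350:450];cv2.imwrite(f'pics/{n}3.png',cv2.resize(i,(750,600),interpolation=cv2.INTER_CUBIC))
"
```

```text
time_s: 7.05
eef_pos: [0.4893, 0.0484, 0.1528]
tool_rot: [3.139, -0.003, -2.904]
wrist_force: [0.7, -0.1, -1.5]
grip_width: 0.0358
pos [0.4892 0.0484 0.1528] rot [ 3.139e+00 -3.000e-03 -2.906e+00] q1,q6 [-0.063 -1.87 ] w 0.0358 F [ 1.2 -1.8 -1.3] t 7.15
tool shift units [-0.01  0.01 -0.01]
```

View pics/side3.png

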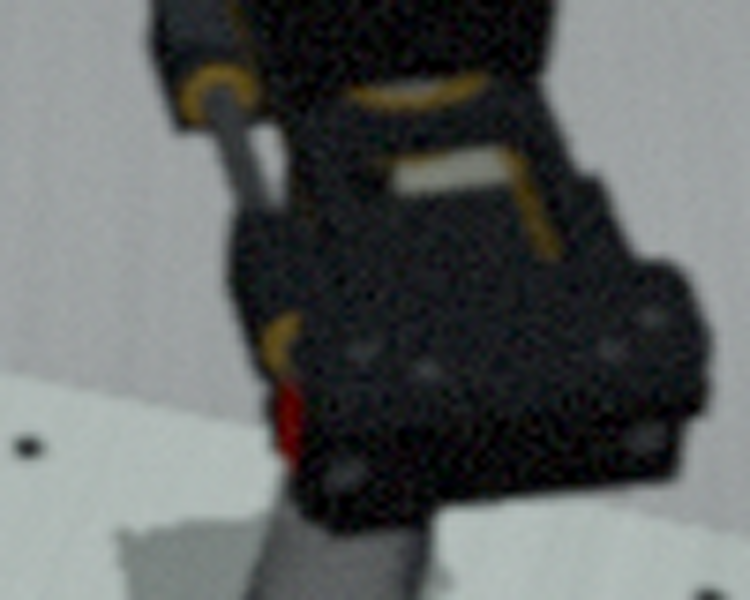

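The gripper hides the knob in this picture; only a sliver of red shows at about (390,237). It has turned 0.97 rad, so the screw is at about -0.1. I'll go on to about -0.5.

```bash
python3 -m crank '[[[0,0,-0.006,0,0,-0.85,0.7],[0,0,-0.006,0,0,-0.85,0.7],[0,0,-0.006,0,0,-0.85,0.7],[0,0,-0.006,0,0,-0.85,0.7]]]' 10
python3 -c "
from h import *;st([.4894,.0487,.1530])
"
```

```text
time_s: 7.65
eef_pos: [0.4893, 0.0482, 0.1526]
tool_rot: [3.138, -0.002, -2.502]
wrist_force: [1.0, -0.5, -1.3]
grip_width: 0.0356
pos [0.4893 0.0482 0.1526] rot [ 3.138e+00 -2.000e-03 -2.504e+00] q1,q6 [-0.063 -2.273] w 0.0359 F [ 0.7  0.5 -2.4] t 7.75
tool shift units [-0.02  0.02 -0.02]
```

```bash
python3 -m crank '[[[0,0,0,0,0,0,0.2],[0,0,0,0,0,0,0.2],[0,0,0,0,0,0,0.2],[0,0,0,0,0,0,0.2]]]' 10
python3 -c "
from h import *;st([.4893,.0486,.1530])
i=C['side']['pixels'][180:260,350:450];cv2.imwrite('pics/s4.png',cv2.resize(i,(750,600),interpolation=cv2.INTER_CUBIC))
"
```

```text
time_s: 8.25
eef_pos: [0.4893, 0.0484, 0.1529]
tool_rot: [3.138, -0.002, -2.512]
wrist_force: [-0.9, -0.7, -0.5]
grip_width: 0.0654
pos [0.4893 0.0483 0.1529] rot [ 3.138e+00 -2.000e-03 -2.512e+00] q1,q6 [-0.063 -2.265] w 0.0683 F [-0.5 -0.3 -0.5] t 8.35
tool shift units [-0.01  0.01 -0.01]
```

View pics/s4.png

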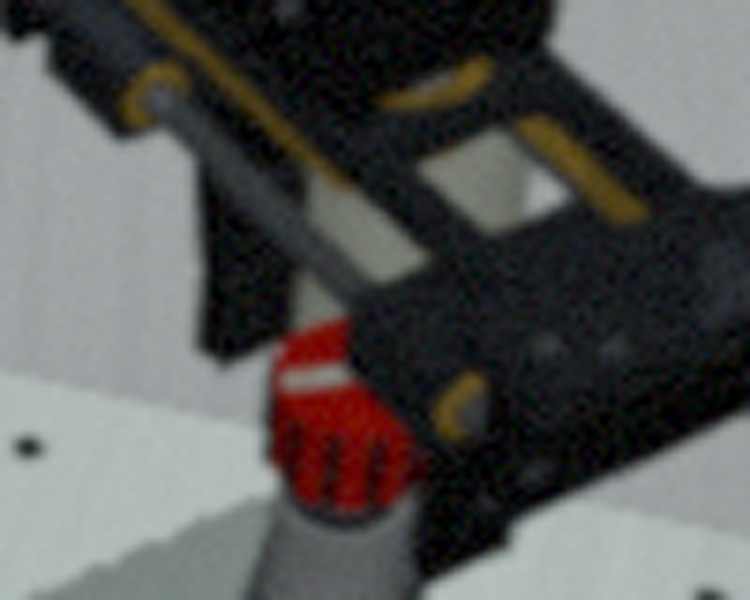

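The knob's lower edge moved from about row 245.5 to about 248.7 (full-picture pixels) and the boss's dark rim is nearly covered, so the knob has dropped. Its mark runs from (396,230.4) to (388,230.7). I'll check those numbers.

```bash
python3 - <<'E'
from h import *
for z in(.168,.174,.18):
    b=ray("side",388,230.6,z);a=ray("side",396,230.3,z);d=b-a
    print(z,a,b,"joint",-0.2264-np.arctan2(d[1],d[0]))
    print(np.hypot(*(b[:2]-[.4893,.0486])))
d=C["side"]
for z in(.156,.149):
  # near bottom rim: toward the camera (+y)
  for dx in(0,):
    p=d["R"]@np.array([.4893-.0,.0486+.018,z])+d["t"];p=d["K"]@p;print(z,p[:2]/p[2])
E
```

```text
0.168 [0.49110893 0.04457039 0.168     ] [0.50375599 0.04635513 0.168     ] joint -0.36659322164079255
0.014629258213735645
0.174 [0.49162473 0.05078395 0.174     ] [0.50415706 0.0525525  0.174     ] joint -0.366593221640791
0.015373825310348253
0.18 [0.49214053 0.05699751 0.18      ] [0.50455813 0.05874987 0.18      ] joint -0.3665932216407781
0.01832567450851298
0.156 [396.492667  245.5452612]
0.149 [396.10816523 248.62691728]
```

The drop is confirmed: the rim predicted for a 7 mm drop is at row 248.6, and I read 248.7. The joint is at about -0.45. I'll lower the tool 7 mm and regrip.

```bash
python3 -m crank '[[[0,0,0.35,0,0,0,0.2],[0,0,0,0,0,0,0.5],[0,0,0,0,0,0,0.7],[0,0,0,0,0,0,0.7],[0,0,0,0,0,0,0.7],[0,0,0,0,0,0,0.7]]]' 10
python3 -c "
from h import *;st([.4893,.0486,.146])
"
```

```text
time_s: 9.2
eef_pos: [0.4892, 0.0481, 0.1452]
tool_rot: [3.138, -0.002, -2.512]
wrist_force: [-0.7, -0.6, -0.9]
grip_width: 0.0358
pos [0.4893 0.0482 0.1452] rot [ 3.138e+00 -2.000e-03 -2.512e+00] q1,q6 [-0.063 -2.265] w 0.0359 F [ 1.  -2.1  0.2] t 9.3
tool shift units [-0.01  0.02 -0.04]
```

```bash
python3 -m crank '[[[0,0,0.006,0,0,0.9,0.7],[0,0,0.006,0,0,0.9,0.7],[0,0,0.006,0,0,0.9,0.7],[0,0,0.006,0,0,0.9,0.7],[0,0,0.006,0,0,0.9,0.7],[0,0,0.006,0,0,0.9,0.7],[0,0,0.006,0,0,0.9,0.7],[0,0,0.006,0,0,0.9,0.7]]]' 10
python3 -c "
from h import *;s=st([.4893,.0486,.1444]);print(s['moment'])
"
```

```text
time_s: 10.3
eef_pos: [0.4892, 0.0486, 0.1444]
tool_rot: [3.14, -0.004, 2.879]
wrist_force: [1.3, -0.2, 0.7]
grip_width: 0.0354
pos [0.4892 0.0486 0.1444] rot [ 3.14  -0.005  2.882] q1,q6 [-0.063 -1.376] w 0.0354 F [ 0.2 -0.1 -0.5] t 10.4
tool shift units [-0. -0. -0.]
[ 0.04753069 -0.14714558  0.01827024]
```

Forces are small, and the tool went down 0.8 mm over 0.89 rad. I'll continue.

```bash
python3 -m crank '[[[0,0,0.007,0,0,0.9,0.7],[0,0,0.007,0,0,0.9,0.7],[0,0,0.007,0,0,0.9,0.7],[0,0,0.007,0,0,0.9,0.7],[0,0,0.007,0,0,0.9,0.7],[0,0,0.007,0,0,0.9,0.7],[0,0,0.007,0,0,0.9,0.7],[0,0,0.007,0,0,0.9,0.7]]]' 10
python3 -c "
from h import *;s=st([.4893,.0486,.1435]);print(s['moment'])
"
```

```text
time_s: 11.4
eef_pos: [0.4897, 0.049, 0.1436]
tool_rot: [-3.141, -0.004, 2.013]
wrist_force: [0.8, 0.1, 0.4]
grip_width: 0.0358
pos [0.4896 0.049  0.1436] rot [-3.141 -0.005  2.015] q1,q6 [-0.063 -0.509] w 0.0359 F [ 0.  -1.1  0.3] t 11.5
tool shift units [-0.01 -0.02  0.  ]
[-0.09494797 -0.17147658  0.02646573]
```

```bash
python3 -m crank '[[[0,0,0.007,0,0,0.9,0.7],[0,0,0.007,0,0,0.9,0.7],[0,0,0.007,0,0,0.9,0.7],[0,0,0.007,0,0,0.9,0.7],[0,0,0.007,0,0,0.9,0.7],[0,0,0.007,0,0,0.9,0.7],[0,0,0.007,0,0,0.9,0.7],[0,0,0.007,0,0,0.9,0.7]]]' 10
python3 -c "
from h import *;s=st([.4893,.0486,.1427]);print(s['moment'])
"
```

```text
time_s: 12.5
eef_pos: [0.4902, 0.0488, 0.1428]
tool_rot: [-3.139, -0.002, 1.16]
wrist_force: [0.1, -0.4, 0.5]
grip_width: 0.0356
pos [0.4901 0.0488 0.1427] rot [-3.139e+00 -2.000e-03  1.162e+00] q1,q6 [-0.063  0.345] w 0.0355 F [-0.2 -0.7  0. ] t 12.6
tool shift units [-0.03 -0.03  0.  ]
[-0.21460928 -0.10301385 -0.0305793 ]
```

```bash
python3 -m crank '[[[-0.03,-0.02,0.007,0,0,0.9,0.7],[0,0,0.007,0,0,0.9,0.7],[0,0,0.007,0,0,0.9,0.7],[0,0,0.007,0,0,0.9,0.7],[0,0,0.007,0,0,0.9,0.7],[0,0,0.007,0,0,0.9,0.7],[0,0,0.007,0,0,0.9,0.7],[0,0,0.007,0,0,0.9,0.7]]]' 10
python3 -c "
from h import *;s=st([.4893,.0486,.1418]);print(s['moment'])
"
```

```text
time_s: 13.6
eef_pos: [0.4904, 0.0484, 0.1419]
tool_rot: [-3.139, -0.002, 0.315]
wrist_force: [0.7, -0.5, -0.5]
grip_width: 0.0356
pos [0.4903 0.0484 0.1419] rot [-3.139e+00 -2.000e-03  3.170e-01] q1,q6 [-0.064  1.189] w 0.0356 F [-0.4 -0.5 -0.2] t 13.7
tool shift units [-0.05 -0.02  0.  ]
[-0.28275179  0.08256387 -0.07211156]
```

```bash
python3 -m crank '[[[0,0,0.007,0,0,0.9,0.7],[0,0,0.007,0,0,0.9,0.7],[0,0,0.007,0,0,0.9,0.7],[0,0,0.007,0,0,0.9,0.7],[0,0,0.007,0,0,0.9,0.7],[0,0,0.007,0,0,0.9,0.7],[0,0,0.007,0,0,0.9,0.7],[0,0,0.007,0,0,0.9,0.7]]]' 10
python3 -c "
from h import *;s=st([.4893,.0486,.141]);print(s['moment'])
"
```

```text
time_s: 14.7
eef_pos: [0.4901, 0.048, 0.1411]
tool_rot: [-3.14, 0.001, -0.525]
wrist_force: [0.4, -0.5, 0.2]
grip_width: 0.0354
pos [0.4902 0.048  0.1411] rot [-3.14   0.    -0.524] q1,q6 [-0.064  2.03 ] w 0.0357 F [-0.4  0.1  0.7] t 14.8
tool shift units [-0.05 -0.    0.  ]
[-0.23802203  0.19229354 -0.01493814]
```

```bash
python3 -m crank '[[[0,0,0.007,0,0,0.9,0.7],[0,0,0.007,0,0,0.9,0.7],[0,0,0.007,0,0,0.9,0.7],[0,0,0,0,0,0,0.7],[0,0,0,0,0,0,0.3],[0,0,0,0,0,0,0.2],[0,0,0,0,0,0,0.2],[0,0,0,0,0,0,0.2]]]' 10
python3 -c "
from h import *;s=st([.4893,.0486,.141])
i=C['side']['pixels'][180:260,350:450];cv2.imwrite('pics/s5.png',cv2.resize(i,(750,600),interpolation=cv2.INTER_CUBIC))
"
```

```text
time_s: 15.8
eef_pos: [0.4898, 0.0483, 0.1408]
tool_rot: [-3.141, 0.002, -0.822]
wrist_force: [0.1, 0.7, -0.1]
grip_width: 0.0659
pos [0.4898 0.0482 0.1407] rot [-3.141e+00  2.000e-03 -8.230e-01] q1,q6 [-0.064  2.329] w 0.0683 F [ 0.5 -0.4  0.3] t 15.9
tool shift units [-0.03  0.01 -0.01]
```

View pics/s5.png

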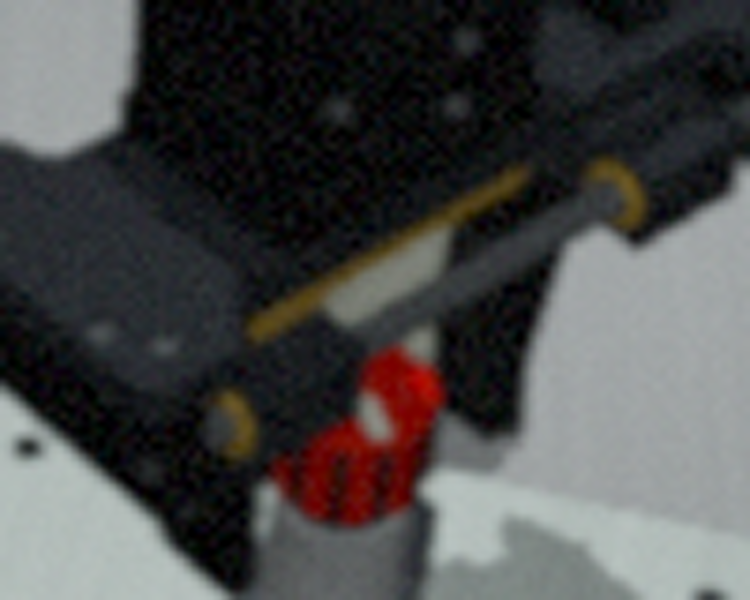

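The mark tip now points toward the camera at about (401,238), which fits a joint angle of about 4.15. The lower rim is at about row 250, or about 10 mm down. I'll swing the open gripper back 2 rad for the second grip.

```bash
python3 -c "
from h import *
for z in (.17,):
  b=ray('side',401.3,238,z);a=ray('side',399.3,233,z);d=b-a;print(a,b,-0.2264-np.arctan2(d[1],d[0])+2*np.pi, -0.2264-np.arctan2(b[1]-.0486,b[0]-.4893)+2*np.pi)"
python3 -m crank '[[[0,0,0,0,0,-0.95,0.2],[0,0,0,0,0,-0.95,0.2],[0,0,0,0,0,-0.95,0.2],[0,0,0,0,0,-0.95,0.2],[0,0,0,0,0,-0.95,0.2],[0,0,0,0,0,-0.95,0.2],[0,0,0,0,0,-0.95,0.2],[0,0,0,0,0,-0.95,0.2]]]' 10
python3 -c "
from h import *;s=st([.4893,.0486,.1405])"
```

```text
[0.48610045 0.05230535 0.17      ] [0.48302994 0.06321465 0.17      ] 4.211628424957912 4.080713424341987
time_s: 17.0
eef_pos: [0.4899, 0.0482, 0.1408]
tool_rot: [-3.14, 0.0, 0.12]
wrist_force: [-0.1, 0.8, 0.8]
grip_width: 0.0697
pos [0.4898 0.0482 0.1408] rot [-3.14   0.     0.117] q1,q6 [-0.064  1.39 ] w 0.0698 F [-0.7 -0.3  0.6] t 17.1
tool shift units [-0.02 -0.02  0.01]
```

```bash
python3 -m crank '[[[0,0,0,0,0,-0.95,0.2],[0,0,0,0,0,-0.95,0.2],[0,0,0,0,0,-0.95,0.2],[0,0,0,0,0,-0.95,0.2],[0,0,0,0,0,-0.95,0.2],[0,0,0,0,0,-0.95,0.2],[0,0,0,0,0,-0.95,0.2],[0,0,0,0,0,-0.95,0.2]]]' 10
python3 -c "
from h import *;s=st([.4893,.0486,.1405])"
python3 -m crank '[[[-0.02,0,0,0,0,0,0.2],[0,0,0,0,0,0,0.5],[0,0,0,0,0,0,0.7],[0,0,0,0,0,0,0.7],[0,0,0,0,0,0,0.7],[0,0,0,0,0,0,0.7]]]' 10
python3 -c "
from h import *;s=st([.4893,.0486,.1405])
i=C['side']['pixels'][180:260,350:450];cv2.imwrite('pics/s6.png',cv2.resize(i,(750,600),interpolation=cv2.INTER_CUBIC))"
```

```text
time_s: 18.1
eef_pos: [0.4899, 0.0482, 0.1408]
tool_rot: [-3.14, -0.001, 1.035]
wrist_force: [0.2, 0.5, 0.5]
grip_width: 0.0696
pos [0.4899 0.0482 0.1408] rot [-3.140e+00 -1.000e-03  1.032e+00] q1,q6 [-0.064  0.474] w 0.0695 F [0.8 0.3 0.2] t 18.2
tool shift units [ 0.   -0.04  0.01]
time_s: 18.95
eef_pos: [0.4896, 0.0479, 0.1408]
tool_rot: [-3.14, -0.001, 1.024]
wrist_force: [-0.9, 0.3, 1.4]
grip_width: 0.0359
pos [0.4896 0.0479 0.1408] rot [-3.140e+00 -1.000e-03  1.024e+00] q1,q6 [-0.064  0.481] w 0.0355 F [-1.3  0.7  0.4] t 19.05
tool shift units [ 0.02 -0.03  0.01]
```

View pics/s6.png

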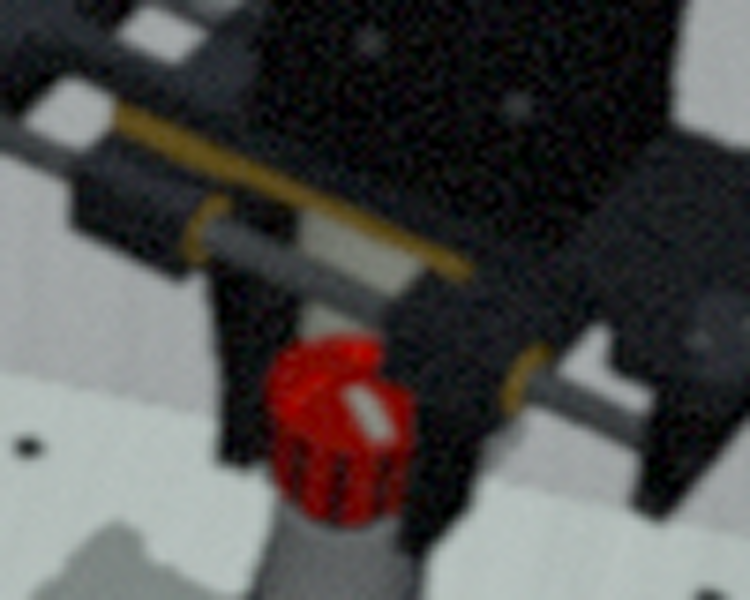

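The fingers now close on the knob on both sides, with the mark from (397,232) to (401,238.7), so it did not move while released. I'll turn forward another 1.9 rad or so.

```bash
python3 -m crank '[[[0,0,0.007,0,0,0.9,0.7],[0,0,0.007,0,0,0.9,0.7],[0,0,0.007,0,0,0.9,0.7],[0,0,0.007,0,0,0.9,0.7],[0,0,0.007,0,0,0.9,0.7],[0,0,0.007,0,0,0.9,0.7],[0,0,0.007,0,0,0.9,0.7],[0,0,0.007,0,0,0.9,0.7]]]' 10
python3 -c "
from h import *;s=st([.4893,.0486,.1400]);print(s['moment'])"
```

```text
time_s: 20.05
eef_pos: [0.4893, 0.0482, 0.14]
tool_rot: [-3.139, 0.001, 0.133]
wrist_force: [-0.1, 0.5, 0.7]
grip_width: 0.0355
pos [0.4893 0.0482 0.14  ] rot [-3.139e+00  1.000e-03  1.360e-01] q1,q6 [-0.064  1.371] w 0.0362 F [-1.2 -0.5  0.3] t 20.15
tool shift units [ 0.   -0.02 -0.  ]
[ 0.06276135  0.19786008 -0.00912514]
```

```bash
python3 -m crank '[[[0,0,0.007,0,0,0.9,0.7],[0,0,0.007,0,0,0.9,0.7],[0,0,0.007,0,0,0.9,0.7],[0,0,0.007,0,0,0.9,0.7],[0,0,0.007,0,0,0.9,0.7],[0,0,0.007,0,0,0.9,0.7],[0,0,0.007,0,0,0.9,0.7],[0,0,0.007,0,0,0.9,0.7]]]' 10
python3 -c "
from h import *;s=st([.4893,.0486,.1390]);print(s['moment'])"
```

```text
time_s: 21.15
eef_pos: [0.4894, 0.0487, 0.1392]
tool_rot: [-3.14, 0.003, -0.734]
wrist_force: [0.0, 0.9, 0.3]
grip_width: 0.0358
pos [0.4894 0.0487 0.1392] rot [-3.14e+00  3.00e-03 -7.31e-01] q1,q6 [-0.063  2.238] w 0.0356 F [-0.1  1.5 -0.2] t 21.25
tool shift units [0.   0.01 0.01]
[ 0.11577017  0.22225387 -0.00240027]
```

```bash
python3 -m crank '[[[0,0,0.007,0,0,0.9,0.7],[0,0,0,0,0,0,0.7],[0,0,0,0,0,0,0.7],[0,0,0,0,0,0,0.7],[0,0,0,0,0,0,0.7]]]' 12
python3 -c "
from h import *;s=st([.4893,.0486,.1390]);print(s['moment'],abs(s['joint_velocities']).max())
cv2.imwrite('pics/full7.png',C['side']['pixels'])
i=C['side']['pixels'][180:260,350:450];cv2.imwrite('pics/s7.png',cv2.resize(i,(750,600),interpolation=cv2.INTER_CUBIC))"
```

```text
time_s: 21.88
eef_pos: [0.4894, 0.0487, 0.1391]
tool_rot: [-3.14, 0.003, -0.826]
wrist_force: [0.5, 1.0, 0.4]
grip_width: 0.0357
pos [0.4894 0.0487 0.139 ] rot [-3.14e+00  3.00e-03 -8.27e-01] q1,q6 [-0.063  2.333] w 0.0357 F [-0.8  1.1 -0.1] t 21.98
tool shift units [0.   0.01 0.  ]
[ 0.07365024  0.23662942 -0.00352799] 0.003959734918102729
```

View pics/s7.png

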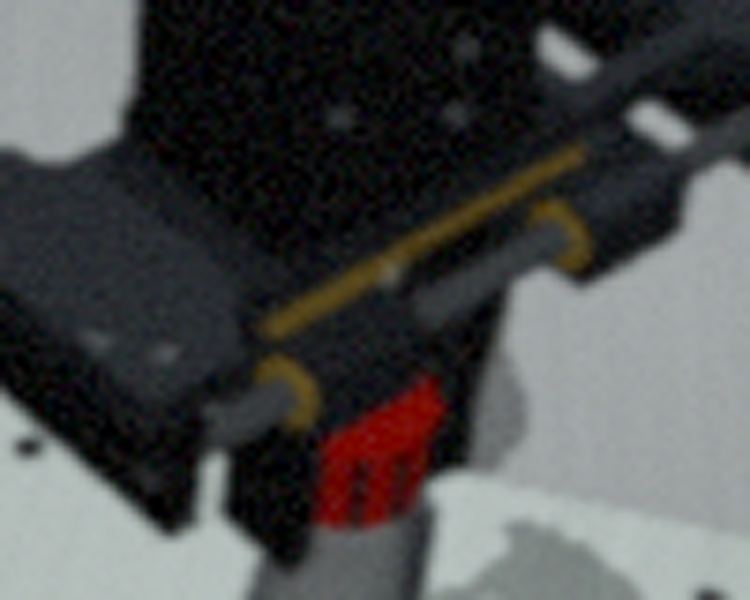

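View pics/full7.png

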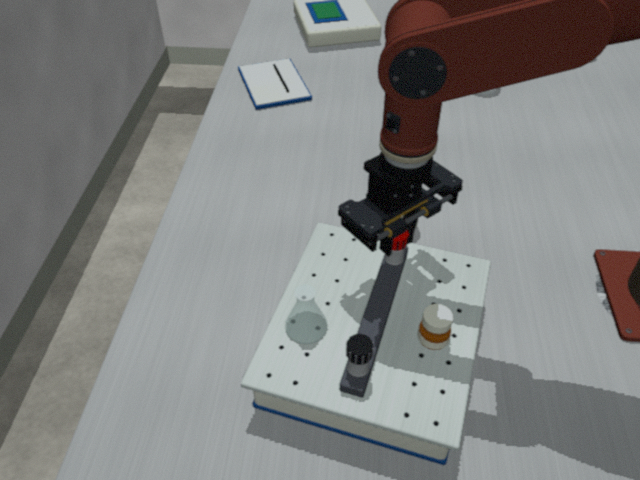

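```bash
python3 -c "
from plant import *
hand_in()
s=get_state();print(s['time_s'],s['grip_width'])"
```

```text
the job is handed in; nothing more can be done
the job is handed in; nothing more can be done
```

The red screw is started in its thread and the job is handed in, with the gripper still holding the knob. It took about 22 s of the 64 s. `hand_in` gives no verdict, so the figures below are my own estimates from the camera and the tool angle.

- **Backward turn:** I turned the red knob back 1.37 rad, from about 0.87 to about -0.45 rad, then let go. It dropped 6–7 mm; the knob's lower edge moved from row 245.5 to 248.7 in the side picture, where 248.6 was predicted for a 7 mm drop.
- **Forward turn:** I regripped it lower and turned it forward 4.6 rad, then regripped once and turned another 1.85 rad. It followed the thread about 1 mm per rad, and the side force was never more than about 3 N.
- **Last checks:**
  - **Angle and depth:** The screw is at about 6.0 rad and about 11–12 mm down (lower edge at row 250.3, predicted 250.6).
  - **Grip:** The fingers are 35.7 mm apart on the knob with a 12 N grip, and the arm is still.
  - **Bystanders:** The flask and jar look unmoved in the last side picture. The gripper hides the bottle there, but no unexpected contact force showed up.

**Less certain:** The white mark is behind the gripper at the end, so the final angle comes from the tool's turn, not a direct view. A mark left at the old angle would have been visible, so the knob did turn with the fingers. After the drop, two readings of the mark gave -0.37 and -0.49 rad, a small difference that still leaves the final angle well inside 5.1 to 6.9.

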